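Combustion tube held level over the open furnace

TASK

The split tube furnace stands open, and its porcelain combustion tube lies in the V-rest with the heavy steel gas head already fitted. Porcelain is brittle, so take hold of the tube gently (grip of 40 N at most) at its balance point, lift it clear and carry it level, without disturbing anything else on the bench, to the furnace. Finish still holding it there, level and in line with the furnace's channel about 50 mm above the place where it will lie, steel head sticking out of the end nearer the robot and nothing touching the furnace, so that the gas hose can be fitted before it is lowered in.

Things in the scene. Friction and masses are not known exactly. Their poses are not given: they have to be found in the camera images.
- tube: Combustion tube with gas head, 400 mm long, 0.55 kg (varies): white porcelain tube 26 mm in diameter, steel head on one end. Origin: its balance point, on the axis. +x runs along the axis to the bare open porcelain end, 261 mm away; towards -x the bare porcelain ends at the head, 58 mm away. At the start it lies level in the V-rest, axis 85 mm above the table. It can roll: y and z may turn.
- head (a point): Middle of the tube's steel head, on the axis, 87 mm from the balance point towards -x. Stainless, 44 mm in diameter, with a three-bolt flange 58 mm in diameter; it covers x = -58 to -116 mm of the tube's frame, then a thin brass hose nipple goes on to -147 mm. It is so heavy that the tube sags if gripped lightly far from its balance point.
- rest: Aluminium V-rest, fixed: base plate 285 x 80 x 8 mm with two V yokes 12 mm thick. Origin on the table under the tube's balance point, x along the tube to its bare end, z up. Yoke under the head at x = -105 mm (74 mm across, tops 85 mm above the table), yoke under the porcelain at x = +120 mm (52 mm across, tops 87 mm). Between them the tube spans free over the base plate.
- furnace: Split tube furnace, fixed, open: white lower half 220 (x) by 180 mm (y), its top (split plane) 140 mm above the table, with a channel 36 mm wide, 20 mm deep all along it at y = 0. Origin on the table under its middle, z up, -x end nearer the robot. The lid leans back along the -y side, up to 340 mm above the table, at y below -85 mm, with a thin stay at the +x end (y below -50 mm).
- seat (a point): Where the tube's balance point is to lie once lowered: on the channel's axis at the height of the split plane, 140 mm above the table, 101 mm from the furnace's middle towards its -x end (9 mm inside the end face). Axes as the furnace's. The tube's +x is to point along the furnace's +x.
- flask_a: Stoppered conical flask standing between rest and furnace, 78 mm in diameter, 145 mm tall with its stopper, 0.26 kg. Origin under its middle. Bystander.
- flask_b: Smaller stoppered conical flask, 68 mm in diameter, 125 mm tall. Origin under its middle. Bystander.
- wash_bottle: White wash bottle with a spout, 66 mm in diameter, 185 mm tall with its spout. Origin under its middle. Bystander.
- beaker: Empty glass beaker, 74 mm across the rim, 90 mm tall. Origin under its middle. Bystander.
- spanner: Spanner lying flat, 150 mm long. Bystander.
- tongs: Steel crucible tongs lying flat, 240 mm long. Bystander.
- boat_tray: Steel tray 130 x 100 x 18 mm with porcelain boats. Origin under its middle. Bystander.

How it is judged:
On the way:
1. the tube is lifted clear of the V-rest, level, gripped at its balance point (within 25 mm) (height (world z) of tube above 0.11 m and contact force between tube and rest below 0.05 N and contact force between the fingers and tube above 3 N and x of the grasp point in the frame of tube between -0.025 and 0.025 m and angle between tube's own x axis and vertical between 1.45 and 1.69 rad), for 0.2 s.
At the end, for the whole second after the job is handed in: Held still in the gripper, gripped within 25 mm of the balance point: balance point 30 to 75 mm above the seat, within 20 mm of it along the channel and 12 mm across; axis within 0.10 rad of the channel and 0.07 rad of level, steel head towards the robot; nothing touches the furnace (x of tube in the frame of seat between -0.02 and 0.02 m and y of tube in the frame of seat between -0.012 and 0.012 m and z of tube in the frame of seat between 0.03 and 0.075 m and angle between the x axis of tube and the x axis of furnace, either way round below 0.1 rad and angle between tube's own x axis and vertical between 1.501 and 1.641 rad and x of head in the frame of seat below -0.05 m and x of the grasp point in the frame of tube between -0.025 and 0.025 m and contact force between the fingers and tube above 3 N and contact force between each of tube, the arm, the fingers and furnace below 0.05 N and linear speed of tube below 0.02 m/s); the arm keeps its last pose, push and grip.
It fails at once if the tube is gripped too hard (over 100 N, both fingers added) (contact force between the fingers and tube above 100 N).
It fails at once if the tube is tipped far from level or let fall (angle between tube's own x axis and vertical below 1.27 rad or angle between tube's own x axis and vertical above 1.87 rad or height (world z) of tube below 0.06 m).
It fails at once if the tube or the robot strikes the furnace (contact force between any of tube, the arm, the fingers and furnace above 3 N).
It fails at once if a bystander is shifted more than 20 mm or tipped (distance of any of flask_a, flask_b, wash_bottle, beaker, spanner, tongs, boat_tray from where it was at the start of the episode above 0.02 m or angle between any of flask_a, flask_b, wash_bottle, beaker, spanner, tongs, boat_tray's own z axis and vertical above 0.3 rad).
It also fails if it takes over 43 s, if anything falls off the work surface, if the arm or the gripper's body presses on something with over 40 N, if the wrist force passes 120 N, or if a joint passes its speed limit or range.

ROBOT

A 6-joint arm with a two-finger parallel gripper is mounted at the origin on the work surface. World frame = base frame: x ahead of the robot, y to its left, z up, the work surface at z = 0. Lengths are in m, angles in rad, forces in N, time in s.
With the tool pointing down it reaches from about 0.275 to 0.825 m from the base axis. Payload 4.9 kg.
Tool frame: the origin (TCP) lies midway between the tips of the shut fingers; the grasp point (between the pads) lies 19 mm behind it (bot.grip_depth is the distance from the TCP to the grasp point, in m); y points along the fingers, x is the direction in which the jaws open and shut, and the axes are right-handed (so a half turn about y gives the same grasp; the last joint's range is limited). The gripper opens to 85 mm and grips with 20 to 120 N. Pads are 22 mm wide; open, the fingers measure 114 mm over their backs; the gripper's body (76 mm by 85 mm) begins 54 mm behind the grasp point. The pads swing forward as they close: fully open they stand 13 mm farther back than shut.
Start: joints at [-1.245, 0.326, -0.193, 1.052, 0, 1.437], TCP at [0.244, -0.493, 0.231] pointing down, gripper open.
Joint ranges: [-2.65, 2.65], [-0.97, 1.79], [-1.3, 1.35], [-1.93, 2.1], [-1.47, 1.37], [-3.14, 3.14]. Speed limits (rad/s): [2.57, 2.57, 3.14, 3.14, 3.14, 3.14].

INTERFACE

Orientations are given as a unit quaternion [w, x, y, z].
In Python, from cell import bot gives the robot as it stands. Calls block until the motion is done:
- bot.move_pose(position, orientation): joint-space move of the TCP to a pose.
- bot.move_linear(position, speed=0.15, rotation=None, until_force=None): straight line of the TCP; rotation=None keeps the orientation; speed is the mean speed in m/s. With until_force (N) it stops when the force on the tool has changed by that much, and returns True; else False.
- bot.goto_joints(angles): joint-space move.
- bot.set_gripper(opening, grasp_force=None): opening from 0.0 (shut) to 1.0 (fully open); grasp_force is the grip in N (None keeps the last); returns when the fingers have stopped.
- bot.wait(seconds).
- bot.solve_ik(position, orientation): joint angles nearest the present ones, or None.
- bot.camera(name): name is "scene" or "top"; returns the picture (480x640x3 uint8, red, green, blue); there is no depth.
- bot.calibration(name): a dict with "mtx" (3x3 intrinsics, pixels), "k1" (the pictures are not rectified: a ray, as slopes to the right and down, at radius r is drawn at 1 + k1 r^2 times it, then the intrinsics apply), "extrinsics" (4x4, takes a point from world to camera coordinates). Camera axes: x right, y down, z forward; pixel columns grow to the right and rows downward; lengths in m; the calibration is good to about 2 mm. A picture is of the moment at which its call begins. calibration takes no time and is no camera call.
A pose or a line that the arm cannot do raises bot.PlanningError and nothing moves.
- bot.close_job(): hands the job in, once; it reports no verdict.
Trained networks look in the newest picture that a camera, given by its name, has taken for a name from the list of things; names that differ only in an ending like _2 or _b are one class to them, and where a whole thing is asked for, a point or a joint stands for the part that bears it (a point fixed in the world has none). Each returns a list of dicts, best first, with "confidence" (0 to 1); they miss things now and then, are a little off and sometimes report something else, mostly with a low value. They report only what shows in the picture. A call takes as long as a camera call.
- bot.search_frame(camera, thing): "bbox" ([left, top, width, height] in pixels, round what is visible of it).
Readings, each from a call of its own:
- bot.read_clock(): time.
- bot.read_joint_positions(): joint angles.
- bot.read_joint_vel(): joint speeds.
- bot.read_joint_efforts(): joint torques, N m.
- bot.read_position(): TCP position.
- bot.read_tool_rot(): TCP orientation.
- bot.read_ft_force(): force on the tool from outside, world axes, zero at the start.
- bot.read_moment(): the same for the moment, N m.
- bot.read_gripper_width(): opening from 0.0 (shut) to 1.0 (fully open).
Only numpy, scipy, OpenCV 4.12 (cv2) and the standard library are available. Lean on these libraries where they do the work, as an engineer would, in place of code of your own. Each camera call takes 0.05 s, during which the arm holds its last target. There are 200 camera calls.

## Working session

There is one attempt and no reset: what is moved stays moved. The work goes in short steps, each a Python script; the robot and the scene stay as the last script left them, time stands still between calls to the robot, and variables do not carry over. Pictures are saved under pics/ and viewed, about 8 in all and at most 12, crops included, and the job is handed in when it is done.

```bash
mkdir -p pics; ls; python3 - <<'E'
from cell import bot
import cv2
for n in("scene","top"):
    im=bot.camera(n); cv2.imwrite(f"pics/{n}0.png",im[:,:,::-1])
    c=bot.calibration(n); print(n,c["mtx"],c["k1"],c["extrinsics"])
    for t in("tube","head","rest","furnace","flask_a","wash_bottle","beaker"):
        print(t,[(d["bbox"],round(d["confidence"],2)) for d in bot.search_frame(n,t)[:3]])
print(bot.read_tool_rot(),bot.read_clock())
E
```

```text
pics
scene [[560.0744343    0.         322.89139138]
 [  0.         560.0744343  231.06981389]
 [  0.           0.           1.        ]] 0.033461991548981704 [[ 0.62515518  0.78039196  0.01301534 -0.47321345]
 [ 0.51705808 -0.40159737 -0.75589053 -0.17730445]
 [-0.58466397  0.47927857 -0.65456864  1.7268766 ]
 [ 0.          0.          0.          1.        ]]
tube [([282.3, 186.0, 129.0, 66.3], 0.92)]
head [([279.5, 182.8, 128.6, 68.7], 0.97)]
rest [([276.6, 199.3, 97.8, 62.0], 0.95), ([279.4, 182.4, 132.0, 67.4], 0.31)]
furnace [([72.2, 225.8, 216.3, 146.6], 0.87)]
flask_a [([281.7, 241.6, 30.2, 57.3], 0.65), ([378.7, 150.0, 25.8, 47.4], 0.6)]
wash_bottle [([324.6, 248.4, 33.6, 84.7], 0.73)]
beaker [([357.8, 141.6, 20.5, 34.7], 0.69)]
top [[592.20559131   0.         308.09703938]
 [  0.         592.20559131 239.05324331]
 [  0.           0.           1.        ]] -0.09710079512762286 [[ 0.05331516 -0.99856651 -0.00473468  0.10205149]
 [-0.9778785  -0.05124903 -0.20279837  0.58467806]
 [ 0.20226501  0.01544217 -0.97920907  1.37734142]
 [ 0.          0.          0.          1.        ]]
tube []
head [([254.2, 163.7, 42.5, 165.3], 0.83)]
rest [([253.3, 217.8, 54.9, 113.8], 0.83), ([149.6, 261.4, 30.4, 30.3], 0.41), ([159.2, 193.7, 46.7, 57.3], 0.19)]
furnace [([390.8, 147.4, 175.8, 125.7], 0.67)]
flask_a [([336.8, 207.8, 32.6, 36.5], 0.97), ([152.8, 262.6, 28.5, 28.5], 0.82)]
wash_bottle [([339.0, 146.5, 29.2, 42.2], 0.67)]
beaker [([135.2, 308.0, 36.2, 28.4], 0.74)]
[ 0.60078331 -0.60077738  0.37293015 -0.37289283] 0.8
```

View pics/top0.png

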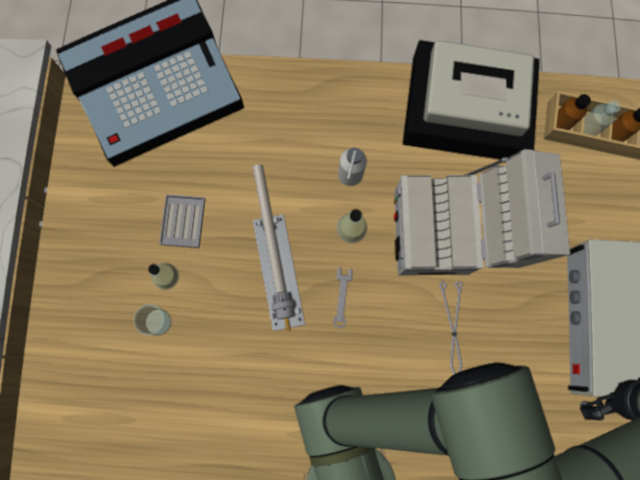

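View pics/scene0.png

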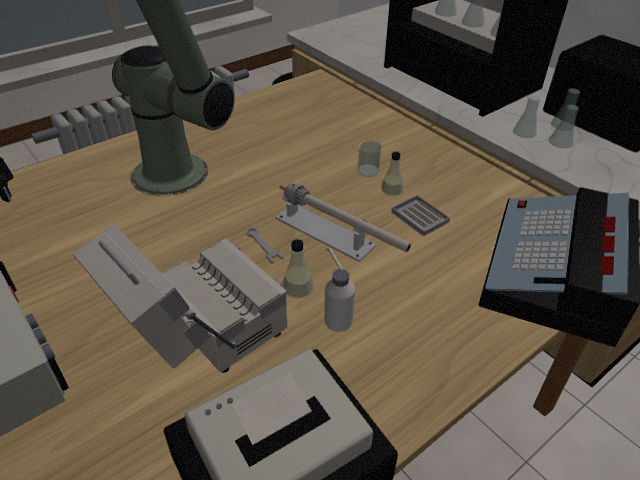

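The top view shows the tube from (259,165) at the bare end to (289,328) at the nipple. The furnace's lower half spans about (397–485, 175–273), with its channel near column 440. Flask_a is at (352,225), between the rest and the furnace. I'll crop both for precise pixels.

```bash
python3 - <<'E'
import cv2
im=cv2.imread("pics/top0.png")
def crop(n,x0,y0,x1,y1,s):
    c=cv2.resize(im[y0:y1,x0:x1],None,fx=s,fy=s,interpolation=cv2.INTER_CUBIC)
    for x in range((x0+9)//10*10,x1,10): cv2.line(c,(int((x-x0+.5)*s),0),(int((x-x0+.5)*s),6 if x%50 else 18),(0,0,255),1); cv2.putText(c,str(x),(int((x-x0+.5)*s)-10,28),0,.35,(0,0,255),1) if x%20==0 else 0
    for y in range((y0+9)//10*10,y1,10): cv2.line(c,(0,int((y-y0+.5)*s)),(6,int((y-y0+.5)*s)),(0,0,255),1); cv2.putText(c,str(y),(8,int((y-y0+.5)*s)+4),0,.35,(0,0,255),1)
    cv2.imwrite(n,c)
crop("pics/c1.png",225,155,335,340,3.2)
crop("pics/c2.png",385,145,575,285,4.2)
E
```

```text
(no output)
```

View pics/c1.png

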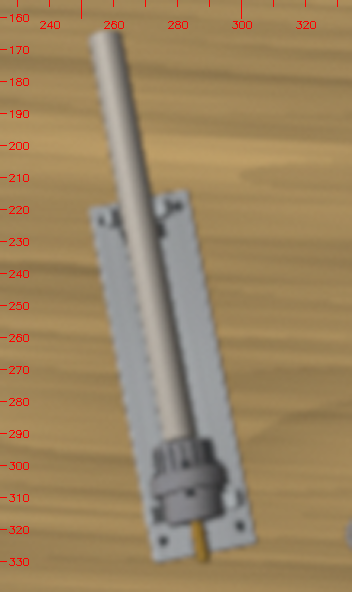

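View pics/c2.png

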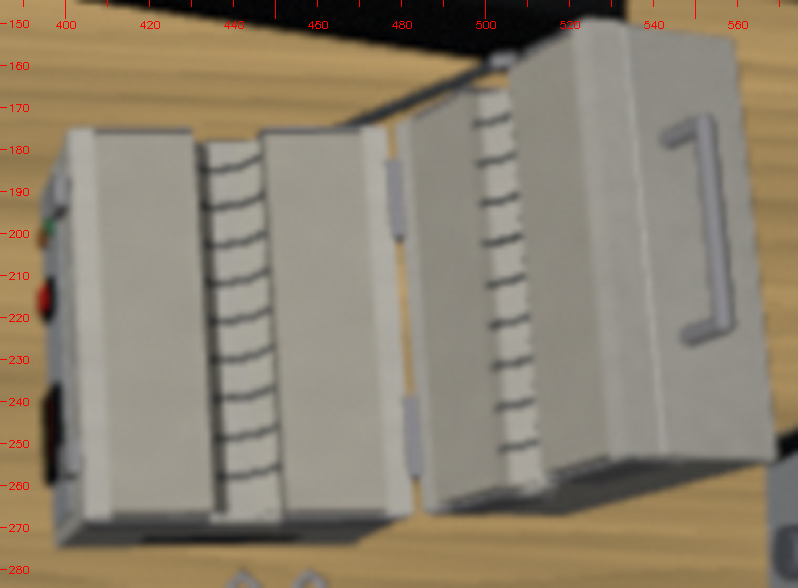

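The crops give these pixels:
- **Tube:** bare end centre about (258,165), porcelain/head joint about (280.5,292), nipple tip about (288,329.5).
- **Furnace top corners:** about (400.5,175), (476.5,174.5), (482,267.5), (404,268.5).
- **Channel:** columns 431–446.5 at the far end and 435.5–451.5 at the near end.

```bash
cat > h.py <<'E'
import numpy as np
from cell import bot
from scipy.optimize import least_squares
from scipy.spatial.transform import Rotation as R
def cam(n):
    c=bot.calibration(n); return np.array(c["mtx"]),c["k1"],np.array(c["extrinsics"])
def proj(n,P):
    K,k,E=cam(n); p=np.atleast_2d(P)@E[:3,:3].T+E[:3,3]; s=p[:,:2]/p[:,2:]
    s=s*(1+k*(s**2).sum(1,keepdims=True)); return s*[K[0,0],K[1,1]]+K[:2,2]
def unproj(n,uv,z):
    return np.array([least_squares(lambda q:(proj(n,[q[0],q[1],z])[0]-p),[.5,0]).x for p in np.atleast_2d(uv)])
E
python3 - <<'E'
from h import *
K,k,E=cam("top"); print("camC",-E[:3,:3].T@E[:3,3])
t=unproj("top",[[258,165.3],[280.6,292],[288.2,329.5]],.085); print("tube",t)
d=t[0]-t[2]; print(np.linalg.norm(d),np.linalg.norm(t[0]-t[1]),"yaw",np.arctan2(d[1],d[0]))
r=unproj("top",[[254,220],[284,214],[304,324.5],[273,330]],.008);print("rest",r,r.mean(0),np.linalg.norm(r[0]-r[1]),np.linalg.norm(r[1]-r[2]))
f=unproj("top",[[400.5,175],[476.5,174.5],[482,267.5],[404,268.5]],.14);print("furn",f,f.mean(0))
c=unproj("top",[[431,177.5],[446.5,175.5],[451.5,268],[435.5,268]],.14);print("chan",c)
d=(c[0]+c[1]-c[2]-c[3]);print("yaw",np.arctan2(d[1],d[0]),c.mean(0), np.linalg.norm(c[0]-c[1]))
for n,p,z in(("flask_a",[352,212],.14),("wash",[352,155],.185),("fb",[153,269],.12)):print(n,unproj("top",[p],z))
print("scene proj furn corners",proj("scene",[[*q,.14] for q in f]).round(1))
E
```

```text
camC [0.28771523 0.11060024 1.46776015]
tube [[0.75148911 0.26504488]
 [0.44340656 0.19001335]
 [0.35720552 0.16703681]]
0.4062820828099972 0.31708766651962517 yaw 0.24363472278972242
rest [[0.63136392 0.27334536]
 [0.65095447 0.19823179]
 [0.37530687 0.13224707]
 [0.35783505 0.20725883]] [0.50386508 0.20277076] 0.07762627464003743 0.28343533246438635
furn [[ 0.72675716 -0.07700923]
 [ 0.73823808 -0.25728556]
 [ 0.51651433 -0.26859775]
 [ 0.50518345 -0.08958841]] [ 0.62167325 -0.17312024]
chan [[ 0.72462503 -0.14905342]
 [ 0.73163737 -0.18576174]
 [ 0.51183843 -0.19822137]
 [ 0.50998783 -0.16151   ]]
yaw 0.05729024269952496 [ 0.61952217 -0.17363663] 0.037372099617138776
flask_a [[0.63108526 0.03356117]]
wash [[0.75371126 0.04114   ]]
fb [[0.47646256 0.48726232]]
scene proj furn corners [[286.  290.1]
 [213.4 336. ]
 [155.9 273.9]
 [225.4 237.1]]
```

The scene geometry is consistent: tube length measures 406 mm against 408, and the furnace corners reproject onto the scene image. I get the balance point at about (0.499, 0.2025) with yaw 0.238, and the furnace at about (0.6205, -0.1735) with yaw 0.057, so the seat is at about (0.5197, -0.179). Next I'll check IK for the whole plan.

```bash
cat >> h.py <<'E'
B=np.array([.499,.2025]); BY=.238; S=np.array([.5197,-.1793]); SY=.057
def q(a,s):   # tube yaw a -> tool quaternion, y down, x across the tube
    x=s*np.array([-np.sin(a),np.cos(a),0]); y=np.array([0,0,-1.])
    Q=R.from_matrix(np.c_[x,y,np.cross(x,y)]).as_quat(); return Q[[3,0,1,2]]
G=bot.grip_depth
E
python3 - <<'E'
from h import *
w=bot.read_tool_rot(); print(R.from_quat(np.r_[w[1:],w[0]]).as_matrix().round(3),G,bot.read_gripper_width())
for s in(1,-1):
    for n,p,a,z in(("up",B,BY,.40),("grasp",B,BY,.085-G-.003),("lift",B,BY,.26-G),("seat",S,SY,.26-G),("end",S,SY,.193-G)):
        j=bot.solve_ik([*p,z],q(a,s)); print(s,n,None if j is None else np.round(j,2))
E
```

```text
[[ 0.444 -0.     0.896]
 [-0.896  0.     0.444]
 [-0.    -1.    -0.   ]] 0.0187 1.0020243466668002
1 up [0.25 0.26 0.13 1.45 0.   0.01]
1 grasp [ 0.25  0.48 -0.44  0.65  0.    0.01]
1 lift [ 0.25  0.3  -0.21  1.07  0.    0.01]
1 seat [-0.47  0.32 -0.18  1.08  0.   -0.52]
1 end [-0.47  0.37 -0.28  0.92  0.   -0.52]
-1 up [ 0.25  0.26  0.13  1.45  0.   -3.13]
-1 grasp [ 0.25  0.48 -0.44  0.65  0.   -3.13]
-1 lift [ 0.25  0.3  -0.21  1.07  0.   -3.13]
-1 seat [-0.47  0.32 -0.18  1.08  0.    2.62]
-1 end [-0.47  0.37 -0.28  0.92  0.    2.62]
```

```bash
python3 - <<'E'
from h import *
import cv2
p=bot.read_position(); bot.move_linear([p[0],p[1],.40],speed=.15)
bot.move_pose([*B,.30],q(BY,1))
print(bot.move_linear([*B,.085-G-.003],speed=.1,until_force=8), bot.read_position(),bot.read_ft_force(),bot.read_clock())
for n in("top","scene"): 
    im=bot.camera(n)[:,:,::-1]; cv2.imwrite(f"pics/{n}1.png",im)
a=cv2.imread("pics/top1.png")[140:340,200:400]; b=cv2.imread("pics/scene1.png")[130:330,240:440]
cv2.imwrite("pics/d1.png",cv2.resize(np.hstack([a,b]),None,fx=2,fy=2,interpolation=cv2.INTER_CUBIC))
E
```

```text
False [0.4992931  0.20257855 0.06367823] [0.02158454 0.62154195 0.24269733] 7.2333
```

View pics/d1.png

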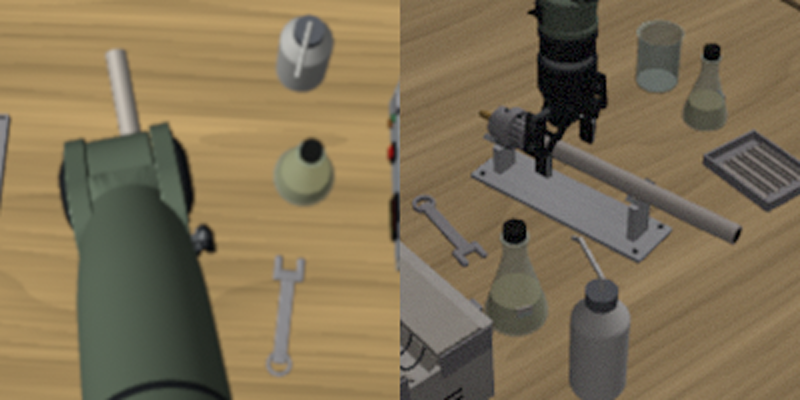

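The fingers straddle the porcelain near the head, at about (543,160) in the picture, and nothing has been touched. Next: close, lift a little, and check the load moment.

```bash
python3 - <<'E'
from h import *
import cv2
m0=np.array(bot.read_moment())
bot.set_gripper(0.0,grasp_force=36); print("w",bot.read_gripper_width(),bot.read_ft_force())
bot.move_linear([*B,.15-G],speed=.04); bot.wait(.3)
print("w",bot.read_gripper_width(),bot.read_ft_force(),np.array(bot.read_moment())-m0,bot.read_position(),bot.read_clock())
im=bot.camera("scene")[:,:,::-1]; a=im[110:290,240:440]; cv2.imwrite("pics/d2.png",cv2.resize(a,None,fx=3.3,fy=3.3,interpolation=cv2.INTER_CUBIC))
# predicted axis points for level tube, from commanded pose
u=np.array([np.cos(BY),np.sin(BY)])
print(proj("scene",[[*(B+u*s),.15] for s in(.261,0,-.058,-.147)]).round(1))
E
```

```text
w 0.29196601626377733 [ 0.32652662 -4.20891808  2.23263183]
w 0.2912043399562083 [-0.34995759  0.75473788 -5.64252495] [-0.04307567  0.00861667 -0.07889247] [0.49898228 0.20248989 0.13122287] 10.0583
[[410.4 227.8]
 [322.4 186.5]
 [304.8 178.3]
 [279.  166.1]]
```

View pics/d2.png

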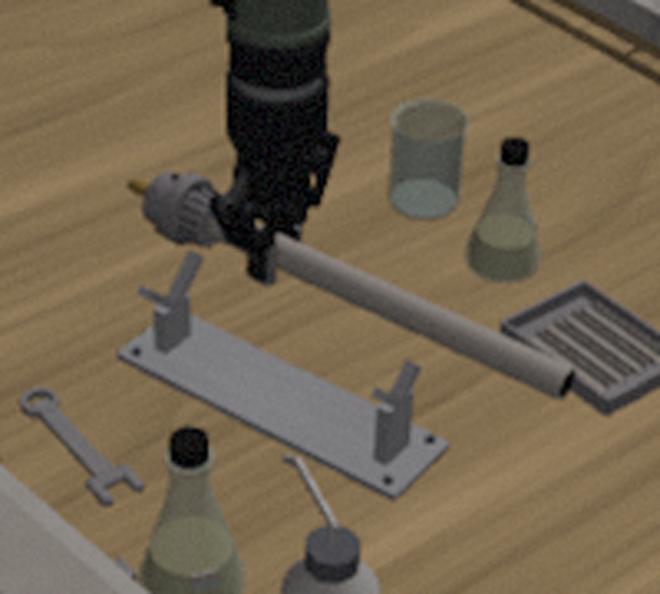

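The tube is clear of the rest and level. The bare end is at (411.8,226) against a predicted (410.4,227.8), and the nipple at (280,165.8) against (279,166.1). The load is about 5.9 N. I'll carry it over and lower it.

```bash
python3 - <<'E'
from h import *
import cv2
bot.move_linear([*B,.27-G],speed=.1)
bot.move_linear([*S,.27-G],speed=.1,rotation=q(SY,1)); bot.wait(.3)
bot.move_linear([*S,.195-G],speed=.05); bot.wait(.5)
print("w",bot.read_gripper_width(),bot.read_ft_force(),bot.read_moment(),bot.read_position(),bot.read_clock())
u=np.array([np.cos(SY),np.sin(SY)])
P=[[*(S+u*s),.195] for s in(.261,0,-.058,-.147)]
for n in("top","scene"):
    im=bot.camera(n)[:,:,::-1].copy(); pr=proj(n,P); print(n,pr.round(1)); cv2.imwrite(f"pics/{n}3.png",im)
a=cv2.imread("pics/top3.png")[110:310,350:550]; b=cv2.imread("pics/scene3.png")[170:370,100:300]
cv2.imwrite("pics/d3.png",cv2.resize(np.hstack([a,b]),None,fx=2,fy=2,interpolation=cv2.INTER_CUBIC))
E
```

```text
w 0.2926192519097514 [ 0.04609009  1.17609171 -3.80590457] [-0.0120151   0.06412265 -0.00439431] [ 0.51969683 -0.17929812  0.17629714] 17.8833
top [[442.6 147.3]
 [448.8 260.1]
 [450.1 286.5]
 [452.  327.7]]
scene [[264.3 307.3]
 [190.3 238.5]
 [176.2 225.4]
 [155.8 206.5]]
```

View pics/d3.png

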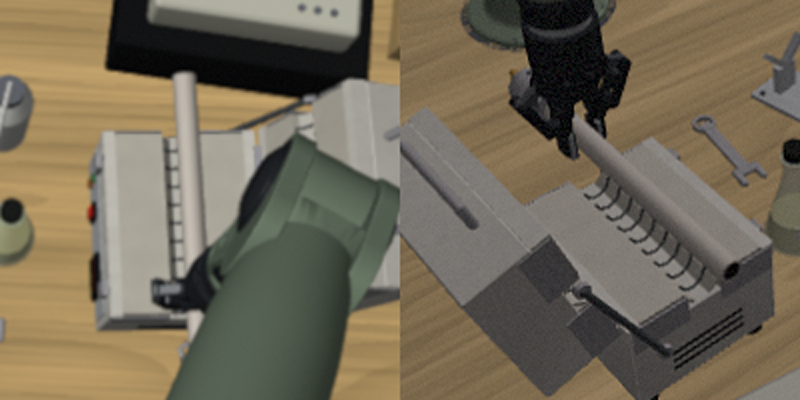

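```bash
python3 - <<'E'
from h import *
f=[]; 
for i in range(10): f.append(np.r_[bot.read_ft_force(),bot.read_moment()]); bot.wait(.05)
print(np.mean(f,0).round(2),np.std(f,0).round(2),np.abs(bot.read_joint_vel()).max(),bot.read_clock())
import cv2
a=cv2.imread("pics/scene3.png")[0:370,60:400]; cv2.imwrite("pics/d4.png",cv2.resize(a,None,fx=1.6,fy=1.6))
E
```

```text
[-0.04  0.1  -4.74  0.    0.01  0.01] [0.35 0.44 0.48 0.04 0.04 0.02] 0.000984283218948652 18.4833
```

View pics/d4.png

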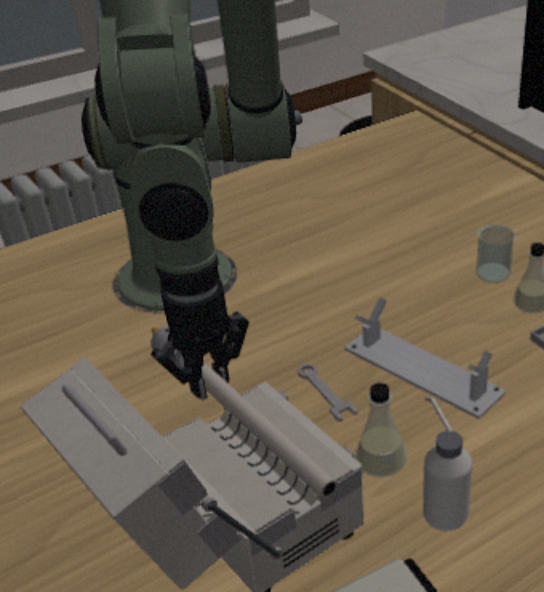

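The arm and gripper stand clear of the lid, and the tube floats over the channel with the bystanders where they were. Mean vertical force is -4.7 N, which fits the tube hanging free. Handing in.

```bash
python3 -c "
from cell import bot
print(bot.close_job(),bot.read_clock())"
```

```text
the job is handed in; nothing more can be done
the job is handed in; nothing more can be done
```

I gripped the tube at its balance point with 36 N, lifted it level and carried it over the bystanders at about 270 mm axis height. I handed the job in at about 18.5 s, still holding the tube about 55 mm above the seat. The interface gave no verdict.

**Last checks:**
- **Position:** the bare end was within about 1 px of where it should be in the top view. In the scene view it was about 3 px high, meaning a slight upward tilt of about 0.02 rad, inside the 0.07 rad limit. The head points towards the robot.
- **Load and contact:** the averaged load was 4.7 N with almost no sideways force or moment, and the arm was still. Single readings varied between 3.8 and 5.6 N, about what the sensor noise would give. I saw no sign of contact with the furnace.
- **Bystanders:** those in the last scene view had not visibly moved, though I checked this only by eye.

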